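Slide the finished collage panel off the stack into the corner of the pasting bed

TASK

Slide the top panel (the one with the collage) sideways off the stack onto the grey pasting bed beside it until it butts against the white strip of the stop at the far end, and press it home firmly but gently; then slide it against the strip of the fence and press it home there the same way, so that it lies flat and flush in the corner of the two guides. Keep the panel level and never lift it, leave the other panels of the stack undisturbed, do not press so hard that the panel's edge is bruised or a guide shifts, and do not push the other things on the table about; leave everything released.

Things in the scene. Friction and masses are not known exactly. Their poses are not given: they have to be found in the camera images.
- bed: Pasting bed: fixed block with a grey top, 260 (x) x 240 (y) x 34 mm high, on the table. Origin: centre of its underside; x, y along its edges, z up. The stack lies on the table along its -y edge, across a gap of 10 to 30 mm. On it are two guide bars, stop and fence. Pressing home: 6 to 12 N for half a second; over 16 N bruises the panel's edge (a failure), over 26 N guides slip.
- stop: End stop: aluminium bar 150 mm along the bed's x, 22 mm wide, top 17 mm above the bed, two black screws on it. On its -y face is a white strip, 130 mm long, standing 2 to 8 mm proud of the bar, adjusted differently each time and not measured: feel for it. The panel goes against the strip. Origin: middle of the bar's own -y face at bed-surface height (34 mm); axes parallel to the bed's.
- fence: Side fence: aluminium bar 105 mm along the bed's y, 22 mm wide, top 17 mm above the bed, two black screws on it. On its -x face (towards the robot) is a white strip, 95 mm long, standing 2 to 8 mm proud, adjusted and unmeasured like the stop's: feel for it. The panel goes against the strip. Origin: middle of the bar's own -x face at bed-surface height; axes parallel to the bed's.
- panel_top: Panel to move: wood, 150 (x) x 120 (y) x 12 mm, about 0.15 kg, collage on its face, on top of the stack (underside 36 mm above the table, 2 mm above the bed's surface). Origin: centre of its underside; axes within 0.1 rad of the bed's. Finally its +y edge lies along the stop, its +x edge along the fence. Too wide to grip: push its edge, above the panel underneath.
- panel_3: The panel directly under the top one, same size and wood, plain; origin centre of its underside, 24 mm above the table. Its edges can stick out up to about 8 mm past those of the top panel.
- panel_2: The next panel down, same size; origin centre of its underside, 12 mm above the table.
- panel_1: The lowest panel, same size, on the table; origin centre of its underside.
- glue_stick: Bystander: yellow glue stick standing, 28 mm across, 95 mm high, beyond the stop. Origin: centre of its foot.
- brush: Bystander: brush 190 mm long lying beyond the fence. Origin: under its middle; it lies along its own x.
- ruler: Bystander: steel ruler 200 x 28 x 4 mm lying on the robot's side of the bed. Origin: centre of its underside, length along its x.
- cutter: Bystander: grey craft cutter 120 x 18 x 12 mm, lying near the bed's robot-side corner. Origin: centre of its underside.
- tin: Bystander: low aluminium tin 60 mm across, 50 mm high, a little way off the stack's -y end. Origin: centre of its foot.
- tape: Bystander: ring of cardboard tape 84 mm across, 22 mm high, lying beyond the stop. Origin: centre of its underside.
- mug: Bystander: white mug 80 mm across, 90 mm high, left of the bed. Origin: centre of its foot.
- jar: Bystander: closed jar 64 mm across, 100 mm high, behind the stack. Origin: centre of its foot.
There are look-alikes about, which are no part of the job. What is shaped like the panel_top but pink or turquoise is not meant.

How it is judged:
On the way, in this order (a step that is already met when the one before it is completed fails the run):
1. the top panel, flat on the bed, is pressed home against the stop (more than 4 N) (contact force between panel_top and stop above 4 N and y of panel_top in the frame of stop between -0.0695 and -0.0605 m and height (world z) of panel_top between 0.0325 and 0.0355 m), for 0.3 s.
2. then, still against the stop, it is pressed home against the fence (more than 4 N) (contact force between panel_top and fence above 4 N and y of panel_top in the frame of stop between -0.0695 and -0.0605 m and height (world z) of panel_top between 0.0325 and 0.0355 m and x of panel_top in the frame of fence between -0.0845 and -0.0755 m), for 0.3 s.
At the end, for the whole second after the job is handed in: The collage panel lies at rest, flat on the bed, its edges left where they met the strips: 0.5 to 9.5 mm from the bars of both the stop and the fence, and square to them within 0.03 rad (y of panel_top in the frame of stop between -0.0695 and -0.0605 m and height (world z) of panel_top between 0.0325 and 0.0355 m and x of panel_top in the frame of fence between -0.0845 and -0.0755 m and angle between the x axis of panel_top and the x axis of bed, either way round below 0.03 rad and linear speed of panel_top below 0.01 m/s and angle between panel_top's own z axis and vertical below 0.03 rad); the robot touches nothing.
It fails at once if the top panel is lifted more than 8 mm above its height on the stack or tipped more than 0.12 rad (height (world z) of panel_top above 0.044 m or angle between panel_top's own z axis and vertical above 0.12 rad).
It fails at once if another panel of the stack is moved more than 5 mm (distance of any of panel_1, panel_2, panel_3 from where it was at the start of the episode above 0.005 m).
It fails at once if a guide is shifted more than 2 mm (distance of any of stop, fence from where it was at the start of the episode above 0.002 m).
It fails at once if the panel is pressed against a guide with more than 16 N (contact force between panel_top and stop above 16 N or contact force between panel_top and fence above 16 N).
It fails at once if another thing on the table is moved more than 20 mm (distance of any of glue_stick, brush, ruler, cutter, tin, tape, mug, jar from where it was at the start of the episode above 0.02 m).
It also fails if it takes over 56 s, if anything falls off the work surface, if the arm or the gripper's body presses on something with over 40 N, if the wrist force passes 120 N, or if a joint passes its speed limit or range.

ROBOT

A 6-joint arm with a two-finger parallel gripper is mounted at the origin on the work surface. World frame = base frame: x ahead of the robot, y to its left, z up, the work surface at z = 0. Lengths are in m, angles in rad, forces in N, time in s.
With the tool pointing down it reaches from about 0.35 to 0.775 m from the base axis. Payload 7.3 kg.
Tool frame: the origin (TCP) lies on the centre line of the jaws, within the pads' length; the fingertips stand 17 mm ahead of it and the grasp point (between the pads) lies 2 mm behind it (robot.tip_extent is the distance from the TCP to the fingertips, in m); z points along the fingers, y is the line along which they close (so a half turn about z gives the same grasp; the last joint's range is limited). The gripper opens to 92 mm and grips with 3 to 60 N. Pads are 19 mm wide; open, the fingers measure 130 mm over their backs; the gripper's body (75 mm by 190 mm) begins 47 mm behind the grasp point.
Start: joints at [1.161, 0.342, 1.524, -0, 1.275, -0.146], TCP at [0.137, 0.507, 0.213] pointing down, gripper open.
Joint ranges: [-2.53, 2.53], [-0.77, 2.02], [0.04, 2.7], [-1, 4.14], [0.28, 2.66], [-3.11, 3.11]. Speed limits (rad/s): [2.57, 2.57, 3.14, 3.14, 3.14, 3.14].

INTERFACE

Orientations are given as [roll, pitch, yaw] about the fixed x, y, z axes, in that order (R = Rz(yaw) Ry(pitch) Rx(roll)).
In Python, from cell import robot gives the robot as it stands.
- The arm moves only by the tool step_arm, never from a script. Its argument "motion" is a list of rows, each a list of 2 entries, a list of its own where there are three numbers: the shift along the tool's x, y, z in units of 60 mm (1.0 is 60 mm), then the turn about the tool's z in rad. In form: [[[x, y, z], spin], ...]. A call has 1 to 10 rows; each row is the pose to reach, as a shift and turn from the pose commanded when the call began, along the tool's axes at that moment; what a row does not reach only later rows make up. A row lasts 1/8 s, in which the tool goes at most 62.5 mm and 10.7 degrees, less where a joint would pass 70% of its speed; a pose out of reach is approached as far as the arm can. A call with a gripper value outside its range is refused whole. "hand" is the closure in counts, from 0 (fully open) to 255 (shut), set as the call begins (left out, the last holds). The fingers move at their own pace and stop on an object; "squeeze" is the grip in N (left out, the last holds). Time passes only in rows, so rows that repeat a pose let the fingers close. It gives the time, the measured TCP pose, the force, the opening and the grip force at its end, in the units of the state.
- robot.observe(): the state, without advancing time (a new reading comes with each control period).
- robot.read_camera(name): name is "scene" or "side" or "wrist"; returns a dict with "pixels" (400x640x3 uint8, red, green, blue), "intrinsics" (3x3 intrinsics, pixels), "xyz" and "rotation" of the camera in the world; the wrist camera has in their place "T_tool_cam" (4x4, takes a point from camera to tool coordinates, whose origin is the TCP and whose axes are the flange's). Camera axes: x right, y up, looking along -z (the intrinsics and any distortion apply to the point x, -y, -z); pixel columns grow to the right and rows downward; lengths in m; the calibration is good to about 2 mm. A picture is of the moment at which its call begins: read the wrist's pose just before it. There is no depth.
- robot.hand_in(): hands the job in; it is judged then, once.
The state is a dict: "time": time; "qpos": joint angles; "qvel": joint speeds; "joint_efforts": joint torques, N m; "tool_pos": TCP position; "tool_rot": TCP orientation; "contact_force": force on the tool from outside, world axes, zero at the start; "torque": the same for the moment, N m; "opening": finger opening in m; "grip_force": force on a finger pad.
Only numpy, scipy, OpenCV 4.12 (cv2) and the standard library are available. Lean on these libraries where they do the work, as an engineer would, in place of code of your own. Each camera call takes 0.05 s, during which the arm holds its last target. There are 200 camera calls.

## Working session

There is one attempt and no reset: what is moved stays moved. The work goes in short steps, Python scripts to look and compute and a tool call to move; the robot and the scene stay as the last step left them, time stands still between calls to the robot, and variables do not carry over. Pictures are saved under pics/ and viewed, at most 10 in all, crops included, and the job is handed in when it is done.

Besides the shell and the picture viewer there is one more tool, called after "Call:" as name(argument=value, ...), one argument or row to a line, values as JSON. step_arm: Moves the arm, as the interface text tells. Its arguments: {"type":"object","properties":{"motion":{"type":"array"},"hand":{"type":"number"},"squeeze":{"type":"number"}},"required":["motion"]}

```bash
ls; mkdir -p pics; cat > h.py <<'E'
import numpy as np, cv2
from cell import robot
def cam(name,fn=None):
    d=robot.read_camera(name)
    if fn: cv2.imwrite('pics/'+fn,cv2.cvtColor(d['pixels'],cv2.COLOR_RGB2BGR))
    return d
E
python3 - <<'E'
from h import *
s=robot.observe(); print({k:np.round(v,3).tolist() for k,v in s.items()})
import pickle
D={}
for n in ('scene','side','wrist'):
    D[n]=cam(n,n+'0.png'); print(n,{k:np.round(v,3).tolist() for k,v in D[n].items() if k!='pixels'})
pickle.dump(D,open('d.pkl','wb'))
E
```

```text
pics
{'time': 0.0, 'qpos': [1.161, 0.343, 1.525, -0.0, 1.275, -0.146], 'qvel': [-0.001, 0.0, 0.001, -0.001, 0.0, -0.001], 'joint_efforts': [-0.002, -43.123, -24.422, 0.072, 0.056, -0.0], 'tool_pos': [0.137, 0.506, 0.212], 'tool_rot': [-3.14, -0.0, 2.878], 'contact_force': [-0.354, -0.054, 0.301], 'torque': [-0.008, -0.011, -0.002], 'grip_force': 0.0, 'opening': 0.092}
scene {'intrinsics': [[390.336, 0.0, 323.271], [0.0, 390.336, 201.707], [0.0, 0.0, 1.0]], 'xyz': [1.066, 0.261, 0.712], 'rotation': [0.749, 0.015, 1.965]}
side {'intrinsics': [[380.533, 0.0, 315.661], [0.0, 380.533, 192.072], [0.0, 0.0, 1.0]], 'xyz': [0.17, -0.534, 0.829], 'rotation': [0.69, -0.014, -0.504]}
wrist {'intrinsics': [[303.737, 0.0, 317.511], [0.0, 303.737, 201.604], [0.0, 0.0, 1.0]], 'T_tool_cam': [[0.0, 0.954, 0.299, 0.081], [1.0, -0.0, 0.0, -0.0], [0.0, 0.299, -0.954, -0.172], [0.0, 0.0, 0.0, 1.0]]}
```

View pics/scene0.png

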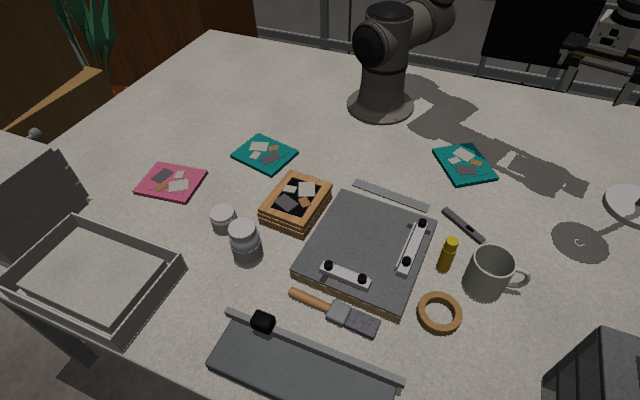

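View pics/side0.png

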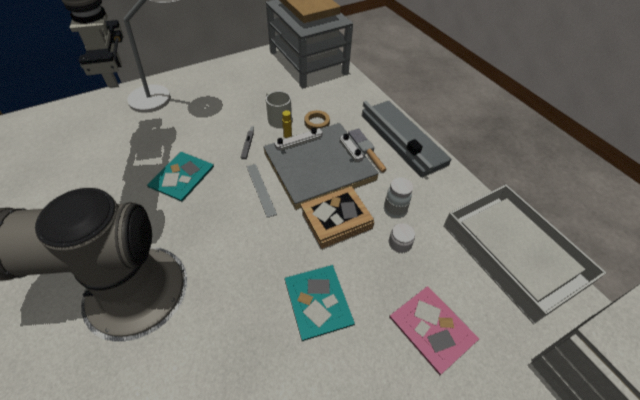

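The scene shows the stack at (295,203), the bed around (367,250), the stop at (413,247) and the fence at (345,274). The tin (222,218) and jar (244,240) are near the stack. I'll enlarge both views.

```bash
python3 - <<'E'
import cv2
a=cv2.imread('pics/scene0.png')[160:320,245:445]; cv2.imwrite('pics/sc.png',cv2.resize(a,None,fx=3.75,fy=3.75,interpolation=cv2.INTER_CUBIC))
a=cv2.imread('pics/side0.png')[110:250,245:395]; cv2.imwrite('pics/si.png',cv2.resize(a,None,fx=4,fy=4,interpolation=cv2.INTER_CUBIC))
E
```

```text
(no output)
```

View pics/sc.png

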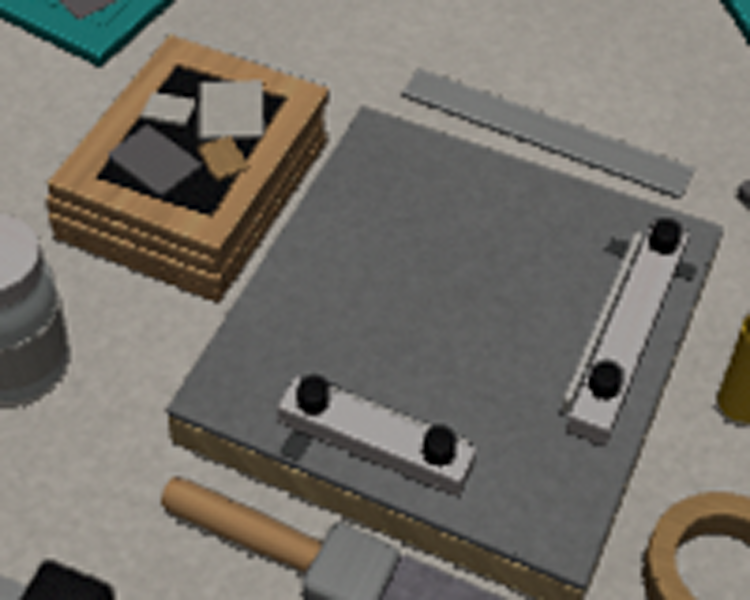

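View pics/si.png

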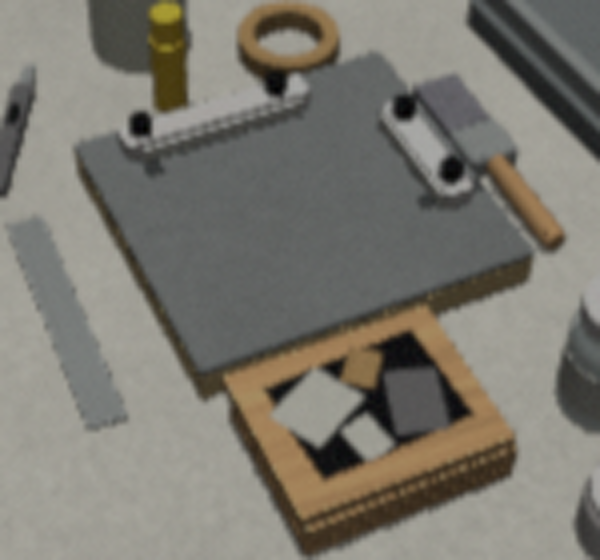

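Bed corners in the scene crop: (362,107), (722,230), (583,587), (170,412). In the side crop: (78,150), (378,55), (530,258), (203,375). The panel's top corners are clear in both crops, so I'll fit rectangles to them.

```bash
cat > fit.py <<'E'
from h import *
import pickle
from scipy.spatial.transform import Rotation as R
from scipy.optimize import least_squares
D=pickle.load(open('d.pkl','rb'))
def proj(n,P):
    d=D[n]; c=(np.asarray(P)-d['xyz'])@R.from_euler('xyz',d['rotation']).as_matrix()
    c=c*[1,-1,-1]; K=d['intrinsics']; return (c/c[:,2:])@np.array(K).T[:,:2]
off={'scene':((245,160),3.75),'side':((245,110),4.)}
px=lambda n,a:np.array(off[n][0])+(np.array(a,float)+.5)/off[n][1]-.5
def back(n,a,z):
    d=D[n]; u=px(n,a); K=np.array(d['intrinsics']); v=np.c_[u,np.ones(len(u))]@np.linalg.inv(K).T*[1,-1,-1]
    v=v@R.from_euler('xyz',d['rotation']).as_matrix().T; return (np.array(d['xyz'])+v*((z-d['xyz'][2])/v[:,2])[:,None])[:,:2]
def rect(w,h,z,obs,lab):
    C=np.array([[-w,-h],[-w,h],[w,h],[w,-h]])/2
    def P(p): c,s=np.cos(p[2]),np.sin(p[2]); return np.c_[C@np.array([[c,s],[-s,c]])+p[:2],np.full(4,z)]
    f=lambda p,ns: np.concatenate([(proj(n,P(p))-px(n,obs[n])).ravel() for n in ns])
    for ns in (list(obs),)+tuple([n] for n in obs):
        r=least_squares(f,[.5,.1,0],args=(ns,)); print(lab,ns,np.round(r.x,4),'rms',round(np.sqrt(np.mean(r.fun**2)),2))
        if len(ns)==2: best=r.x
    return best
if __name__=='__main__':
    b=rect(.26,.24,.034,{'scene':[(362,107),(722,230),(583,587),(170,412)],'side':[(203,375),(78,150),(378,55),(530,258)]},'bed')
    p=rect(.15,.12,.048,{'scene':[(168,37),(328,92),(220,250),(50,187)],'side':[(303,520),(225,375),(425,308),(515,440)]},'panel')
    c,s=np.cos(b[2]),np.sin(b[2]); M=np.array([[c,-s],[s,c]])
    inb=lambda q:np.round((q-b[:2])@M,4).tolist()
    print('panel in bed',inb(p[:2]))
    print('stop top',inb(back('scene',[(645,235),(572,416),(608,432)],.051)))
    print('stop strip? side',inb(back('side',[(122,130),(300,78),(310,98)],.051)))
    print('fence top',inb(back('scene',[(300,377),(280,405),(475,450),(460,483)],.051)))
    print('fence side',inb(back('side',[(383,108),(438,185)],.051)))
    print('p3 bottom corner scene',inb(back('scene',[(220,300),(50,238)],.0)))
    print('ruler',back('scene',[(415,72),(690,172)],.004),'jar',back('scene',[(10,405)],0),'wristcam tin px scene',)
E
python3 fit.py
```

```text
bed ['scene', 'side'] [ 0.5659  0.1418 -0.0622] rms 1.13
bed ['scene'] [ 0.5665  0.1432 -0.0637] rms 0.75
bed ['side'] [ 0.5641  0.1372 -0.0608] rms 0.97
panel ['scene', 'side'] [ 0.5067 -0.0543 -0.0674] rms 0.71
panel ['scene'] [ 0.5071 -0.0526 -0.0602] rms 0.43
panel ['side'] [ 0.5063 -0.0566 -0.0774] rms 0.49
panel in bed [-0.0469, -0.1994]
stop top [[-0.0878, 0.0821], [0.0491, 0.0841], [0.0503, 0.1042]]
stop strip? side [[-0.0965, 0.1003], [0.0489, 0.0979], [0.0459, 0.0742]]
fence top [[0.0889, -0.0563], [0.1096, -0.0581], [0.0905, 0.0456], [0.1119, 0.0458]]
fence side [[0.0912, 0.0414], [0.0892, -0.0476]]
p3 bottom corner scene [[0.0282, -0.141], [0.0313, -0.2618]]
ruler [[0.35578747 0.044056  ]
 [0.37849071 0.24149815]] jar [[ 0.69955746 -0.08152282]] wristcam tin px scene
```

```bash
python3 - <<'E'
from fit import *
off['scene']=((0,0),1.);off['side']=((0,0),1.)
for l,z,a,b in (('tin',.05,(222,212),(403,232)),('jar',.1,(242,229),(401,187)),('glue',.095,(452,241),(287,115))):
    print(l,back('scene',[a],z)-0,back('side',[b],z))
b=np.array([.5659,.1418]);t=-.064;c,s=np.cos(t),np.sin(t)
for q in ((-.047,-.284),(-.047,-.0525),(-.17,.0),(-.0745,0)): print(q,b+np.array([[c,-s],[s,c]])@q)
E
```

```text
tin [[ 0.61658742 -0.18681371]] [[ 0.61679193 -0.18891501]]
jar [[ 0.6746733  -0.09015321]] [[ 0.6664777  -0.09956892]]
glue [[0.54339385 0.30658367]] [[0.53987963 0.29418794]]
(-0.047, -0.284) [ 0.50083263 -0.13861262]
(-0.047, -0.0525) [0.51563852 0.09241343]
(-0.17, 0.0) [0.39624804 0.15267257]
(-0.0745, 0) [0.49155252 0.14656475]
```

Call:
step_arm(
  motion=[
    [[-5.67, -2.91, 0], 1.37],
    [[-5.67, -2.91, 0], 1.37],
    [[-5.67, -2.91, 0], 1.37],
    [[-5.67, -2.91, 0], 1.37],
    [[-5.67, -2.91, 0], 1.37],
    [[-5.67, -2.91, 0], 1.37],
    [[-8.66, -8.8, 0], 1.37],
    [[-8.66, -8.8, 0], 1.37],
    [[-8.66, -8.8, 0], 1.37],
    [[-8.66, -8.8, 0], 1.37],
  ],
  hand=100,
)

```text
time: 1.4
tool_pos: [0.4681, 0.0084, 0.2128]
tool_rot: [3.141, -0.0, 1.508]
contact_force: [1.3, 0.4, 0.5]
opening: 0.0553
grip_force: 0.0
```

Call:
step_arm(
  motion=[
    [[-2.41, 0.7, 0], 0],
    [[-2.41, 0.7, 0], 0],
    [[-2.41, 0.7, 0], 0],
    [[-2.41, 0.7, 1.5], 0],
    [[-2.41, 0.7, 1.5], 0],
    [[-2.41, 0.7, 1.5], 0],
  ],
)

```text
time: 2.15
tool_pos: [0.4994, -0.136, 0.1208]
tool_rot: [-3.137, -0.002, 1.508]
contact_force: [0.0, -0.8, 1.2]
opening: 0.0557
grip_force: 0.0
```

```bash
python3 - <<'E'
from h import *
s=robot.observe(); print({k:np.round(v,4).tolist() for k,v in s.items() if k[0] in 'tco'})
d=cam('wrist','w1.png')
E
```

```text
{'time': 2.15, 'tool_pos': [0.4994, -0.136, 0.1208], 'tool_rot': [-3.1366, -0.0019, 1.5075], 'contact_force': [0.0023, -0.7566, 1.1563], 'torque': [-0.0587, 0.0596, 0.0049], 'opening': 0.0557}
```

View pics/w1.png

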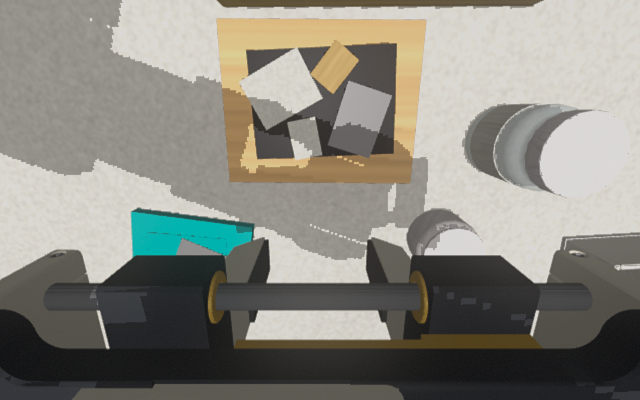

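The panel's near edge runs from (231,182) to (410,183), centred and parallel to the fingers, about 11 mm ahead of the finger faces. The tin (440,235) is clear. I'll descend.

Call:
step_arm(
  motion=[
    [[0, 0, 0.6], 0],
    [[0, 0, 0.95], 0],
    [[0, 0, 1.03], 0],
    [[0, 0, 1.03], 0],
    [[0, 0, 1.03], 0],
  ],
)

```text
time: 2.82
tool_pos: [0.5018, -0.1369, 0.0624]
tool_rot: [3.139, 0.001, 1.508]
contact_force: [-0.2, -1.2, 0.6]
opening: 0.0557
grip_force: 0.0
```

Call:
step_arm(
  motion=[
    [[0, 0, 0.09], 0],
    [[0, 0, 0.09], 0],
    [[0.1, 0, 0.09], 0],
    [[0.2, 0, 0.09], 0],
    [[0.3, 0, 0.09], 0],
    [[0.45, 0, 0.09], 0],
    [[0.6, 0, 0.09], 0],
    [[0.75, 0, 0.09], 0],
    [[0.9, 0, 0.09], 0],
    [[1.05, 0, 0.09], 0],
  ],
)

```text
time: 4.08
tool_pos: [0.5049, -0.073, 0.0556]
tool_rot: [3.142, -0.0, 1.508]
contact_force: [0.2, -0.6, -0.7]
opening: 0.0555
grip_force: 0.0
```

Call:
step_arm(
  motion=[
    [[0.15, 0, -0.02], 0],
    [[0.3, 0, -0.02], 0],
    [[0.45, 0, -0.02], 0],
    [[0.6, 0, -0.02], 0],
    [[0.75, 0, -0.02], 0],
    [[0.9, 0, -0.02], 0],
    [[1.05, 0, -0.02], 0],
    [[1.2, 0, -0.02], 0],
    [[1.35, 0, -0.02], 0],
    [[1.5, 0, -0.02], 0],
  ],
)

```text
time: 5.32
tool_pos: [0.5106, 0.0168, 0.0568]
tool_rot: [3.142, -0.0, 1.508]
contact_force: [-0.2, 0.4, -0.5]
opening: 0.0556
grip_force: 0.0
```

```bash
python3 - <<'E'
from h import *
s=robot.observe(); print({k:np.round(v,4).tolist() for k,v in s.items() if k[0] in 'tco'})
d=cam('wrist','w2.png')
E
```

```text
{'time': 5.325, 'tool_pos': [0.5106, 0.0168, 0.0568], 'tool_rot': [3.1416, -0.0001, 1.5078], 'contact_force': [-0.1553, 0.3971, -0.4853], 'torque': [-0.0717, 0.0268, -0.0073], 'opening': 0.0556}
```

View pics/w2.png

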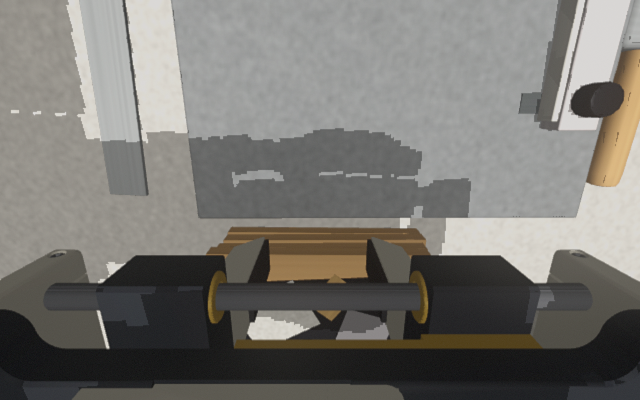

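The wrist view shows the collage still on the stack, between and behind the fingers (330,300). The fingers seem to have passed over it, so I'll check from the outside and look at the tip geometry.

```bash
python3 - <<'E'
from h import *
print(robot.tip_extent,[a for a in dir(robot) if a[0]!='_'])
a=cam('scene','s2.png')['pixels'][100:300,200:420,::-1]
b=cam('side','d2.png')['pixels'][100:260,240:400,::-1]
a=cv2.resize(a,(440,400)); b=cv2.resize(b,(400,400))
a=cv2.resize(a,(400,400))
cv2.imwrite('pics/c2.png',np.hstack([a,b]))
E
```

```text
0.017 ['IKError', 'hand_in', 'observe', 'read_camera', 'tip_extent']
```

View pics/c2.png

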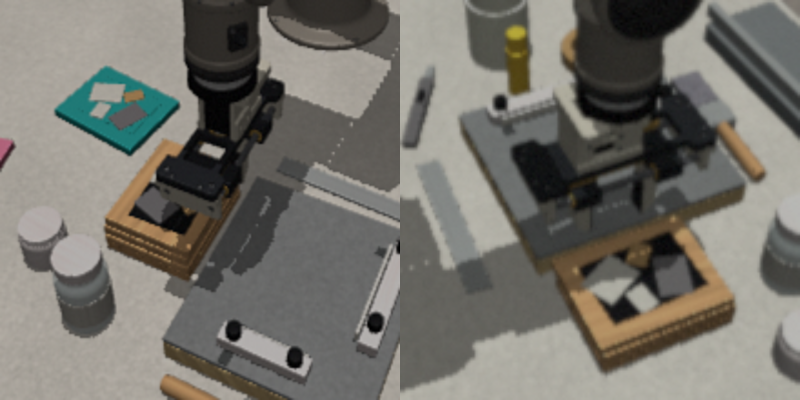

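```bash
python3 - <<'E'
from fit import *
x=np.array([.063,.998]);y=np.array([.998,-.063]);p=np.array([.5106,.0168])
for z in (.039,.05,.06,.07,.08):
    P=[list(p+y*o)+[z] for o in (-.0378,.0378)]
    print(z,'side crop',np.round((proj('side',P)-[240,100])*2.5+[400,0]).tolist(),'scene crop',np.round((proj('scene',P)-[200,100])*[400/220,2]).tolist())
E
```

```text
0.039 side crop [[577.0, 245.0], [641.0, 223.0]] scene crop [[236.0, 194.0], [210.0, 238.0]]
0.05 side crop [[577.0, 239.0], [641.0, 216.0]] scene crop [[236.0, 188.0], [209.0, 232.0]]
0.06 side crop [[577.0, 233.0], [642.0, 210.0]] scene crop [[236.0, 182.0], [209.0, 226.0]]
0.07 side crop [[577.0, 227.0], [642.0, 204.0]] scene crop [[236.0, 176.0], [209.0, 220.0]]
0.08 side crop [[578.0, 220.0], [643.0, 197.0]] scene crop [[236.0, 170.0], [209.0, 214.0]]
```

```bash
python3 - <<'E'
import cv2,numpy as np
a=cv2.imread('pics/s2.png')[150:240,260:360];b=cv2.imread('pics/d2.png')[140:210,270:370]
cv2.imwrite('pics/c3.png',np.hstack([cv2.resize(a,(400,360),interpolation=2),cv2.resize(b,(400,360),interpolation=2)]))
E
```

```text
(no output)
```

View pics/c3.png

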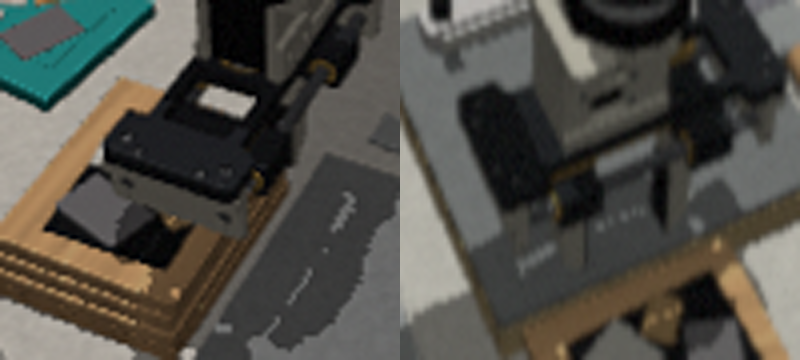

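Both views put the real fingertips near z≈0.06, about 20 mm higher than I assumed, so they skimmed above the collage panel without moving it. I'll go back up and over, and touch the table behind the stack to calibrate tip height.

Call:
step_arm(
  motion=[
    [[0, 0, -0.4], 0],
    [[-0.8, 0, -0.4], 0],
    [[-1.6, 0, -0.4], 0],
    [[-2.4, 0, -0.4], 0],
    [[-2.75, 0, -0.4], 0],
    [[-2.75, 0, -0.2], 0],
    [[-2.75, 0, 0.0], 0],
    [[-2.75, 0, 0.1], 0],
    [[-2.75, 0, 0.15], 0],
    [[-2.75, 0, 0.15], 0],
  ],
)

```text
time: 6.72
tool_pos: [0.5002, -0.148, 0.0477]
tool_rot: [-3.141, -0.0, 1.509]
contact_force: [0.0, -0.1, -0.2]
opening: 0.056
grip_force: 0.0
```

Call:
step_arm(
  motion=[
    [[0, 0, 0.1], 0],
    [[0, 0, 0.2], 0],
    [[0, 0, 0.3], 0],
    [[0, 0, 0.38], 0],
    [[0, 0, 0.43], 0],
    [[0, 0, 0.46], 0],
    [[0, 0, 0.48], 0],
    [[0, 0, 0.48], 0],
  ],
)

```text
time: 7.72
tool_pos: [0.5002, -0.1485, 0.019]
tool_rot: [3.142, -0.0, 1.508]
contact_force: [-0.8, 0.4, 0.4]
opening: 0.056
grip_force: 0.0
```

Call:
step_arm(
  motion=[
    [[0, 0, 0.02], 0],
    [[0, 0, 0.04], 0],
    [[0, 0, 0.06], 0],
    [[0, 0, 0.08], 0],
    [[0, 0, 0.1], 0],
  ],
)

```text
time: 8.35
tool_pos: [0.5002, -0.1485, 0.0129]
tool_rot: [3.142, -0.0, 1.508]
contact_force: [-0.1, -0.3, -0.0]
opening: 0.0559
grip_force: 0.0
```

Call:
step_arm(
  motion=[
    [[0, 0, 0.03], 0],
    [[0, 0, 0.06], 0],
    [[0, 0, 0.09], 0],
    [[0, 0, 0.12], 0],
    [[0, 0, 0.14], 0],
    [[0, 0, 0.16], 0],
  ],
)

```text
time: 9.1
tool_pos: [0.5002, -0.1485, 0.0033]
tool_rot: [3.142, -0.0, 1.508]
contact_force: [-0.2, 0.6, -0.3]
opening: 0.0558
grip_force: 0.0
```

```bash
python3 - <<'E'
from h import *
s=robot.observe(); print({k:np.round(v,4).tolist() for k,v in s.items() if k[0] in 'tcq'})
a=cam('wrist','w3.png')['pixels'][:,:,::-1]
b=cam('side','d3.png')['pixels'][160:260,270:410,::-1]
cv2.imwrite('pics/c4.png',np.hstack([cv2.resize(a,(400,250)),cv2.resize(b,(350,250))]))
E
```

```text
{'time': 9.1, 'qpos': [-0.4357, 0.6001, 1.7736, 0.0001, 0.7679, -0.3727], 'qvel': [0.0009, 0.0155, 0.0056, 0.0006, -0.0207, -0.0006], 'tool_pos': [0.5002, -0.1485, 0.0033], 'tool_rot': [3.1415, -0.0001, 1.5078], 'contact_force': [-0.1685, 0.5547, -0.3472], 'torque': [-0.1115, 0.0567, -0.0287]}
```

View pics/c4.png

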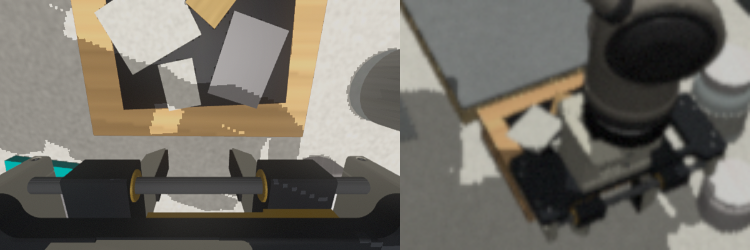

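The wrist geometry suggests the tips sit about 17 mm above the reported TCP: the panel edge checks out with the calibration, while the tips appear at tool z≈-0.017. I'll confirm with a light touch on the panel's top, whose height (48 mm) is known.

Call:
step_arm(
  motion=[
    [[0, 0, -0.8], 0],
    [[0, 0, -0.85], 0],
    [[1.0, 0, -0.85], 0],
    [[1.2, 0, -0.85], 0],
    [[1.2, 0, -0.75], 0],
    [[1.2, 0, -0.65], 0],
    [[1.2, 0, -0.6], 0],
    [[1.2, 0, -0.57], 0],
    [[1.2, 0, -0.55], 0],
    [[1.2, 0, -0.55], 0],
  ],
)

```text
time: 10.45
tool_pos: [0.5047, -0.0768, 0.0364]
tool_rot: [3.142, -0.0, 1.508]
contact_force: [-0.6, 0.3, -0.3]
opening: 0.0561
grip_force: 0.0
```

Call:
step_arm(
  motion=[
    [[0, 0, 0.015], 0],
    [[0, 0, 0.03], 0],
    [[0, 0, 0.045], 0],
    [[0, 0, 0.045], 0],
  ],
)

```text
time: 10.95
tool_pos: [0.5047, -0.0766, 0.0343]
tool_rot: [3.141, 0.0, 1.508]
contact_force: [-2.3, 1.3, 6.7]
opening: 0.0554
grip_force: 3.3
```

Call:
step_arm(
  motion=[
    [[0, 0, -0.25], 0],
    [[-0.8, 0, -0.25], 0],
    [[-1.0, 0, -0.25], 0],
    [[-1.0, 0, -0.05], 0],
    [[-1.0, 0, 0.11], 0],
    [[-1.0, 0, 0.11], 0],
  ],
)

```text
time: 11.7
tool_pos: [0.5, -0.1352, 0.0258]
tool_rot: [-3.139, -0.001, 1.509]
contact_force: [0.4, 0.2, -0.4]
opening: 0.0558
grip_force: 0.0
```

Call:
step_arm(
  motion=[
    [[0.1, 0, -0.015], 0],
    [[0.2, 0, -0.015], 0],
    [[0.3, 0, -0.015], 0],
    [[0.42, 0, -0.015], 0],
    [[0.54, 0, -0.015], 0],
    [[0.66, 0, -0.015], 0],
  ],
)

```text
time: 12.45
tool_pos: [0.5035, -0.0966, 0.0281]
tool_rot: [3.141, 0.0, 1.508]
contact_force: [0.0, -1.4, 1.1]
opening: 0.056
grip_force: 0.8
```

```bash
python3 - <<'E'
from h import *
s=robot.observe(); print({k:np.round(v,4).tolist() for k,v in s.items() if k[0] in 'tc'})
a=cam('wrist','w4.png')['pixels'][:,:,::-1]
b=cam('side','d4.png')['pixels'][130:260,270:410,::-1]
cv2.imwrite('pics/c5.png',np.hstack([cv2.resize(a,(480,300)),cv2.resize(b,(320,300))]))
E
```

```text
{'time': 12.45, 'tool_pos': [0.5035, -0.0966, 0.0281], 'tool_rot': [3.1412, 0.0001, 1.5078], 'contact_force': [0.0108, -1.3754, 1.144], 'torque': [-0.3859, 0.0657, -0.0211]}
```

View pics/c5.png

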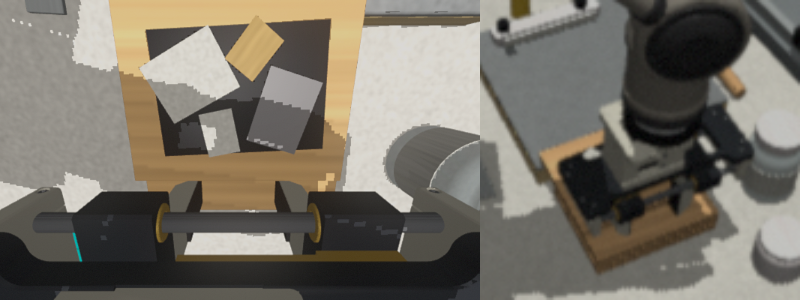

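The panel's near edge (full-frame row ≈241) now lies right against the finger faces, the tips are above panel_3, and the push force is about 1.4 N. The panel is sliding properly, so I'll continue.

Call:
step_arm(
  motion=[
    [[0.14, 0, 0.015], 0],
    [[0.28, 0, 0.015], 0],
    [[0.42, 0, 0.015], 0],
    [[0.56, 0, 0.015], 0],
    [[0.7, 0, 0.015], 0],
    [[0.84, 0, 0.015], 0],
    [[0.98, 0, 0.015], 0],
    [[1.12, 0, 0.015], 0],
    [[1.26, 0, 0.015], 0],
    [[1.4, 0, 0.015], 0],
  ],
)

```text
time: 13.8
tool_pos: [0.5087, -0.0126, 0.0271]
tool_rot: [-3.142, -0.0, 1.508]
contact_force: [0.0, -1.1, -0.5]
opening: 0.0556
grip_force: 0.4
```

Call:
step_arm(
  motion=[
    [[0.14, 0, 0], 0],
    [[0.28, 0, 0], 0],
    [[0.42, 0, 0], 0],
    [[0.56, 0, 0], 0],
    [[0.7, 0, 0], 0],
    [[0.84, 0, -0.0], 0],
    [[0.98, 0, 0], 0],
    [[1.12, 0, 0.015], 0],
    [[1.26, 0, 0.02], 0],
    [[1.4, 0, 0.025], 0],
  ],
)

```text
time: 15.05
tool_pos: [0.5141, 0.0712, 0.0257]
tool_rot: [3.141, -0.0, 1.508]
contact_force: [0.1, -1.2, 0.3]
opening: 0.0559
grip_force: 0.8
```

Call:
step_arm(
  motion=[
    [[0.05, 0, 0], 0],
    [[0.1, 0, 0], 0],
    [[0.15, 0, 0], 0],
    [[0.18, 0, 0], 0],
    [[0.2, 0, 0], 0],
    [[0.21, 0, 0], 0],
  ],
)

```text
time: 15.8
tool_pos: [0.5147, 0.0833, 0.0256]
tool_rot: [-3.142, -0.0, 1.508]
contact_force: [-0.5, -1.3, 0.8]
opening: 0.0556
grip_force: 0.8
```

Call:
step_arm(
  motion=[
    [[0.01, 0, 0], 0],
    [[0.02, 0, 0], 0],
    [[0.03, 0, 0], 0],
  ],
)

```text
time: 16.18
tool_pos: [0.5149, 0.085, 0.0256]
tool_rot: [-3.142, -0.0, 1.508]
contact_force: [0.1, -1.5, 0.9]
opening: 0.0559
grip_force: 0.7
```

Call:
step_arm(
  motion=[
    [[0.01, 0, 0], 0],
    [[0.02, 0, 0], 0],
  ],
)

```text
time: 16.42
tool_pos: [0.515, 0.0863, 0.0256]
tool_rot: [3.142, -0.0, 1.508]
contact_force: [-0.2, -0.6, 0.4]
opening: 0.056
grip_force: 0.7
```

Call:
step_arm(
  motion=[
    [[0.01, 0, 0], 0],
    [[0.02, 0, 0], 0],
  ],
)

```text
time: 16.68
tool_pos: [0.515, 0.0875, 0.0256]
tool_rot: [3.142, -0.0, 1.508]
contact_force: [-0.8, -0.8, 1.8]
opening: 0.056
grip_force: 0.7
```

Call:
step_arm(
  motion=[
    [[0.01, 0, 0], 0],
    [[0.02, 0, 0], 0],
  ],
)

```text
time: 16.92
tool_pos: [0.5151, 0.0887, 0.0256]
tool_rot: [3.142, -0.0, 1.508]
contact_force: [-0.2, -2.6, 1.1]
opening: 0.0556
grip_force: 0.7
```

Call:
step_arm(
  motion=[
    [[0.005, 0, 0], 0],
    [[0.01, 0, 0], 0],
  ],
)

```text
time: 17.18
tool_pos: [0.5151, 0.0889, 0.0256]
tool_rot: [-3.142, 0.0, 1.508]
contact_force: [0.1, -5.0, 0.7]
opening: 0.0559
grip_force: 2.2
```

Call:
step_arm(
  motion=[
    [[0.005, 0, 0], 0],
    [[0.01, 0, 0], 0],
  ],
)

```text
time: 17.42
tool_pos: [0.5151, 0.089, 0.0256]
tool_rot: [-3.141, 0.001, 1.508]
contact_force: [-1.0, -7.2, 1.4]
opening: 0.0556
grip_force: 3.8
```

Call:
step_arm(
  motion=[
    [[0.007, 0, 0], 0],
    [[0.007, 0, 0], 0],
    [[0.007, 0, 0], 0],
    [[0.007, 0, 0], 0],
    [[0.007, 0, 0], 0],
    [[0.007, 0, 0], 0],
  ],
)

```text
time: 18.18
tool_pos: [0.5151, 0.089, 0.0256]
tool_rot: [-3.141, 0.002, 1.508]
contact_force: [-0.2, -9.4, 1.9]
opening: 0.056
grip_force: 4.3
```

Pressed at about 9 N against the stop for over 0.5 s. Next I back off, lift, turn 90° and go to the robot-side edge.

Call:
step_arm(
  motion=[
    [[-0.03, 0, 0], 0],
    [[-0.3, 0, 0], 0],
    [[-0.3, 0, -0.6], 0],
    [[-0.3, 0, -1.0], 0],
    [[0.917, -1.63, -1.0], 1.571],
    [[0.917, -1.63, -1.0], 1.571],
    [[0.917, -1.63, -1.0], 1.571],
    [[0.917, -1.63, -1.0], 1.571],
    [[0.917, -1.63, -1.0], 1.571],
    [[0.917, -1.63, -1.0], 1.571],
  ],
)

```text
time: 19.42
tool_pos: [0.421, 0.1509, 0.0856]
tool_rot: [-3.141, -0.0, 0.382]
contact_force: [0.4, 0.1, 0.1]
opening: 0.0556
grip_force: 0.0
```

Call:
step_arm(
  motion=[
    [[0, 0, 0], 0.445],
    [[0, 0, 0], 0.445],
    [[0, 0, 0], 0.445],
    [[0, 0, 0], 0.445],
  ],
)

```text
time: 19.92
tool_pos: [0.421, 0.1509, 0.0856]
tool_rot: [-3.141, 0.0, -0.056]
contact_force: [0.2, 0.7, 0.4]
opening: 0.0558
grip_force: 0.0
```

```bash
python3 - <<'E'
from fit import *
s=robot.observe(); print({k:np.round(v,4).tolist() for k,v in s.items() if k[0] in 'tc'})
d=cam('wrist','w5.png'); e=cam('scene','s5.png')
T=np.array(d['T_tool_cam']);K=np.array(d['intrinsics']);Rt=R.from_euler('xyz',s['tool_rot']).as_matrix();p=np.array(s['tool_pos'])
# rectify wrist view to plane z=.046 in metric tool-aligned bed frame, 0.5 mm/px
b=np.array([.5659,.1418]);t=-.063;c,sn=np.cos(t),np.sin(t)
gx=np.arange(-.15,.14,.0005);gy=np.arange(-.13,.13,.0005)
X,Y=np.meshgrid(gx,gy)
W=np.stack([b[0]+c*X-sn*Y,b[1]+sn*X+c*Y,np.full_like(X,.046)],-1)
q=(W-p)@Rt; q=(q-T[:3,3])@T[:3,:3]; q=q*[1,-1,-1]; m=(q/q[...,2:])@K.T
img=cv2.remap(d['pixels'][:,:,::-1].copy(),m[...,0].astype('f4'),m[...,1].astype('f4'),cv2.INTER_LINEAR)
cv2.imwrite('pics/r5.png',img)
hsv=cv2.cvtColor(img,cv2.COLOR_BGR2HSV); mask=((hsv[...,1]>70)&(hsv[...,0]>5)&(hsv[...,0]<28)&(hsv[...,2]>50)).astype('u1')
mask=cv2.morphologyEx(mask,cv2.MORPH_OPEN,np.ones((5,5)))
cs,_=cv2.findContours(mask,cv2.RETR_EXTERNAL,cv2.CHAIN_APPROX_NONE)
for k in sorted(cs,key=cv2.contourArea)[-4:]:
    (cx,cy),wh,a=cv2.minAreaRect(k); x,y,w,h=cv2.boundingRect(k)
    print('bed centre',round(-.15+cx*.0005,4),round(-.13+cy*.0005,4),np.round(np.array(wh)*.0005,4),round(a,1),'bbox',-.15+x*.0005,-.13+y*.0005,w*.0005,h*.0005)
E
```

```text
{'time': 19.925, 'tool_pos': [0.421, 0.1509, 0.0856], 'tool_rot': [-3.1413, 0.0001, -0.0561], 'contact_force': [0.1623, 0.7477, 0.3973], 'torque': [-0.0236, 0.1984, 0.0334]}
bed centre -0.039 0.1258 [0.0075 0.02  ] 90.0 bbox -0.04899999999999999 0.122 0.0205 0.008
bed centre -0.0565 -0.1227 [0.0145 0.11  ] 90.0 bbox -0.11149999999999999 -0.13 0.1105 0.015
bed centre -0.0623 0.0145 [0.1205 0.119 ] -0.0 bbox -0.1225 -0.045 0.121 0.11950000000000001
```

The rectified wrist view gives the panel square to the bed (0.0°), with its -x edge at bed x≈-0.1225 and y spanning -0.045 to 0.0745. I'll descend in the clear, then push.

Call:
step_arm(
  motion=[
    [[0, 0, 0.6], 0.006],
    [[0, 0, 0.95], 0.006],
    [[0, 0, 1.0], 0.006],
    [[0, 0, 1.0], 0.006],
  ],
)

```text
time: 20.52
tool_pos: [0.4214, 0.1513, 0.026]
tool_rot: [-3.141, -0.0, -0.062]
contact_force: [1.3, 0.2, -0.3]
opening: 0.056
grip_force: 0.0
```

Call:
step_arm(
  motion=[
    [[0.1, 0, 0], 0],
    [[0.18, 0, 0], 0],
    [[0.24, 0, 0], 0],
    [[0.32, 0, 0], 0],
    [[0.42, 0, 0], 0],
    [[0.52, 0, 0], 0],
    [[0.62, 0, 0], 0],
    [[0.72, 0, 0], 0],
    [[0.82, 0, 0], 0],
    [[0.9, 0, 0], 0],
  ],
)

```text
time: 21.78
tool_pos: [0.4754, 0.1479, 0.0256]
tool_rot: [-3.141, -0.0, -0.063]
contact_force: [-1.1, 0.4, 1.5]
opening: 0.0558
grip_force: 0.8
```

```bash
python3 - <<'E'
from h import *
s=robot.observe(); print(np.round(s['tool_pos'],4),np.round(s['tool_rot'],4),np.round(s['contact_force'],2))
E
```

```text
[0.4754 0.1479 0.0256] [-3.1415e+00 -1.0000e-04 -6.2500e-02] [-1.07  0.38  1.49]
```

Call:
step_arm(
  motion=[
    [[0.04, 0, 0], 0],
    [[0.08, 0, 0], 0],
    [[0.11, 0, 0], 0],
    [[0.13, 0, 0], 0],
    [[0.14, 0, 0], 0],
  ],
)

```text
time: 22.4
tool_pos: [0.4834, 0.1474, 0.0256]
tool_rot: [-3.141, -0.0, -0.062]
contact_force: [-0.3, -0.3, -0.0]
opening: 0.0559
grip_force: 0.5
```

Call:
step_arm(
  motion=[
    [[0.01, 0, 0], 0],
    [[0.02, 0, 0], 0],
  ],
)

```text
time: 22.65
tool_pos: [0.4846, 0.1473, 0.0256]
tool_rot: [-3.142, -0.0, -0.062]
contact_force: [-1.5, 1.2, -1.1]
opening: 0.0561
grip_force: 0.4
```

Call:
step_arm(
  motion=[
    [[0.01, 0, 0], 0],
    [[0.02, 0, 0], 0],
  ],
)

```text
time: 22.9
tool_pos: [0.4858, 0.1473, 0.0256]
tool_rot: [-3.142, -0.0, -0.062]
contact_force: [-1.0, -0.1, -1.0]
opening: 0.0557
grip_force: 0.4
```

Call:
step_arm(
  motion=[
    [[0.01, 0, 0], 0],
    [[0.02, 0, 0], 0],
  ],
)

```text
time: 23.15
tool_pos: [0.487, 0.1472, 0.0256]
tool_rot: [-3.141, -0.0, -0.063]
contact_force: [-0.3, 0.2, -0.3]
opening: 0.0559
grip_force: 0.4
```

Call:
step_arm(
  motion=[
    [[0.01, 0, 0], 0],
    [[0.02, 0, 0], 0],
  ],
)

```text
time: 23.4
tool_pos: [0.4882, 0.1471, 0.0256]
tool_rot: [-3.141, -0.0, -0.062]
contact_force: [-1.1, 0.9, -1.3]
opening: 0.0559
grip_force: 0.4
```

Call:
step_arm(
  motion=[
    [[0.01, 0, 0], 0],
    [[0.02, 0, 0], 0],
  ],
)

```text
time: 23.65
tool_pos: [0.4894, 0.1471, 0.0256]
tool_rot: [-3.142, -0.0, -0.062]
contact_force: [0.3, 0.1, 0.8]
opening: 0.0556
grip_force: 0.4
```

Call:
step_arm(
  motion=[
    [[0.01, 0, 0], 0],
    [[0.02, 0, 0], 0],
  ],
)

```text
time: 23.9
tool_pos: [0.4906, 0.147, 0.0256]
tool_rot: [-3.142, 0.0, -0.062]
contact_force: [-0.8, -0.8, -0.8]
opening: 0.0555
grip_force: 0.4
```

Call:
step_arm(
  motion=[
    [[0.01, 0, 0], 0],
    [[0.02, 0, 0], 0],
  ],
)

```text
time: 24.15
tool_pos: [0.4915, 0.1469, 0.0256]
tool_rot: [-3.142, 0.001, -0.063]
contact_force: [-1.3, 0.4, 1.6]
opening: 0.0556
grip_force: 1.2
```

Call:
step_arm(
  motion=[
    [[0.005, 0, 0], 0],
    [[0.01, 0, 0], 0],
  ],
)

```text
time: 24.4
tool_pos: [0.4915, 0.1469, 0.0256]
tool_rot: [3.142, 0.002, -0.062]
contact_force: [-5.9, 0.3, 3.4]
opening: 0.0561
grip_force: 2.5
```

Call:
step_arm(
  motion=[
    [[0.005, 0, 0], 0],
    [[0.01, 0, 0], 0],
    [[0.01, 0, 0], 0],
  ],
)

```text
time: 24.78
tool_pos: [0.4915, 0.1469, 0.0256]
tool_rot: [3.141, 0.003, -0.062]
contact_force: [-6.9, 1.1, 4.5]
opening: 0.0557
grip_force: 3.3
```

Call:
step_arm(
  motion=[
    [[0.007, 0, 0], 0],
    [[0.007, 0, 0], 0],
    [[0.007, 0, 0], 0],
    [[0.007, 0, 0], 0],
    [[0.007, 0, 0], 0],
  ],
)

```text
time: 25.4
tool_pos: [0.4916, 0.1469, 0.0256]
tool_rot: [3.141, 0.003, -0.062]
contact_force: [-7.3, 1.4, 6.3]
opening: 0.0558
grip_force: 3.9
```

Call:
step_arm(
  motion=[
    [[0.006, 0, -0.006], 0],
    [[0.012, 0, -0.01], 0],
    [[0.012, 0, -0.01], 0],
    [[0.012, 0, -0.01], 0],
    [[0.012, 0, -0.01], 0],
  ],
)

```text
time: 26.02
tool_pos: [0.4915, 0.1469, 0.0256]
tool_rot: [3.141, 0.005, -0.062]
contact_force: [-8.9, 1.4, 2.9]
opening: 0.0561
grip_force: 4.2
```

Call:
step_arm(
  motion=[
    [[0.007, 0, -0.004], 0],
    [[0.012, 0, -0.008], 0],
    [[0.012, 0, -0.008], 0],
    [[0.012, 0, -0.008], 0],
    [[0.012, 0, -0.008], 0],
    [[0.012, 0, -0.008], 0],
  ],
)

```text
time: 26.78
tool_pos: [0.4915, 0.1468, 0.0257]
tool_rot: [3.141, 0.007, -0.062]
contact_force: [-8.9, 0.5, 0.5]
opening: 0.0557
grip_force: 4.6
```

Pressed against the fence at about 9 N with almost no vertical load. Now I retreat and verify by measurement.

Call:
step_arm(
  motion=[
    [[-0.03, 0, 0], 0],
    [[-0.1, 0, 0], 0],
    [[-0.5, 0, 0], 0],
    [[-0.5, 0, -0.7], 0],
    [[-0.5, 0, -1.5], 0],
    [[-0.5, 0, -2.0], 0],
    [[-0.5, 0, -2.0], 0],
    [[-0.5, 0, -2.0], 0],
  ],
)

```text
time: 27.78
tool_pos: [0.4647, 0.1484, 0.1462]
tool_rot: [3.142, -0.0, -0.063]
contact_force: [-0.0, -0.3, -0.3]
opening: 0.0562
grip_force: 0.0
```

```bash
python3 - <<'E'
from fit import *
s=robot.observe(); print({k:np.round(v,4).tolist() for k,v in s.items() if k[0] in 'tc'})
d=cam('wrist','w6.png'); cam('scene','s6.png')
T=np.array(d['T_tool_cam']);K=np.array(d['intrinsics']);Rt=R.from_euler('xyz',s['tool_rot']).as_matrix();p=np.array(s['tool_pos'])
b=np.array([.5659,.1418]);t=-.063;c,sn=np.cos(t),np.sin(t)
def rect_(z):
    X,Y=np.meshgrid(np.arange(-.15,.14,.0005),np.arange(-.13,.13,.0005))
    W=np.stack([b[0]+c*X-sn*Y,b[1]+sn*X+c*Y,np.full_like(X,z)],-1)
    q=((W-p)@Rt-T[:3,3])@T[:3,:3]*[1,-1,-1]; m=(q/q[...,2:])@K.T
    return cv2.remap(d['pixels'][:,:,::-1].copy(),m[...,0].astype('f4'),m[...,1].astype('f4'),1)
img=rect_(.046); cv2.imwrite('pics/r6.png',img)
hsv=cv2.cvtColor(img,cv2.COLOR_BGR2HSV); mask=((hsv[...,1]>70)&(hsv[...,0]>5)&(hsv[...,0]<28)&(hsv[...,2]>50)).astype('u1')
mask=cv2.morphologyEx(mask,cv2.MORPH_OPEN,np.ones((5,5)))
cs,_=cv2.findContours(mask,cv2.RETR_EXTERNAL,cv2.CHAIN_APPROX_NONE)
for k in sorted(cs,key=cv2.contourArea)[-3:]:
    (cx,cy),wh,a=cv2.minAreaRect(k); x,y,w,h=cv2.boundingRect(k)
    print('centre',round(-.15+cx*.0005,4),round(-.13+cy*.0005,4),np.round(np.array(wh)*.0005,4),round(a,2),'bbox',np.round([-.15+x*.0005,-.13+y*.0005,-.15+(x+w)*.0005,-.13+(y+h)*.0005],4))
# left & bottom edge fit, and profiles across the gap to the stop / fence at bar-top height
xs=[];ys=np.arange(190,380,5)
for y in ys: xs.append(np.argmax(mask[y]>0))
print('left edge slope',np.polyfit(ys,xs,1)[0])
g=cv2.cvtColor(rect_(.051),cv2.COLOR_BGR2GRAY)
for xb in (-.04,-.01): i=int((xb+.15)/.0005); print('y profile .066...',g[392:452:2,i-8:i+8].mean(1).astype(int).tolist())
for yb in (-.02,.01): i=int((yb+.13)/.0005); print('x profile .074...',g[i-8:i+8,448:500:2].mean(0).astype(int).tolist())
E
```

```text
{'time': 27.775, 'tool_pos': [0.4647, 0.1484, 0.1462], 'tool_rot': [3.1416, -0.0001, -0.0626], 'contact_force': [-0.0349, -0.3258, -0.3374], 'torque': [-0.1, 0.1644, 0.0127]}
centre 0.0505 0.1258 [0.0075 0.016 ] 90.0 bbox [0.0425 0.122  0.059  0.13  ]
centre -0.0405 -0.1253 [0.0095 0.134 ] 90.0 bbox [-0.1075 -0.13    0.027  -0.12  ]
centre -0.0023 0.0142 [0.1195 0.1225] 90.0 bbox [-0.0635 -0.0455  0.0595  0.0745]
left edge slope -0.00558047926468974
y profile .066... [192, 193, 192, 191, 191, 190, 178, 125, 177, 216, 218, 203, 125, 91, 102, 174, 216, 216, 216, 216, 216, 216, 216, 216, 216, 216, 216, 216, 216, 216]
y profile .066... [191, 192, 192, 190, 190, 190, 181, 122, 168, 217, 218, 205, 123, 90, 99, 168, 217, 217, 216, 216, 216, 216, 216, 216, 216, 216, 216, 216, 216, 216]
x profile .074... [0, 0, 0, 0, 0, 0, 0, 0, 0, 0, 0, 0, 0, 0, 0, 0, 0, 0, 0, 0, 0, 0, 0, 0, 0, 0]
x profile .074... [0, 0, 0, 0, 0, 0, 0, 0, 0, 0, 0, 0, 0, 0, 0, 0, 0, 0, 0, 0, 0, 0, 0, 0, 0, 0]
```

The panel is square to the guides and still against the stop strip, with no change in y since the first press. The fence press was felt, and the robot is clear.

```bash
python3 -c "
from cell import robot
print(robot.hand_in())"
```

```text
the job is handed in; nothing more can be done
None
```

The collage panel is on the pasting bed in the corner of the two guides, pressed at about 9 N first against the stop strip and then against the fence strip; the gripper is clear and the job is handed in at about 28 s, with no verdict returned.

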